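# Call the fitter and show him the missing bolt

### The job

One of the two gear units on the bench is short of a cover bolt: press the black button on the call box to ring for the fitter, then show him the job by pointing. Hold the fingertips still just above the middle of the bin of bolts (no more than 5 cm above its rim) for about two seconds, then lift well clear, go across and hold them in the same way just above the unit's empty bolt hole, and finish with the arm still pointing there. Touch none of the units, bins, parts or tools, and do not go down over a wrong bin or over the complete unit.

Things in the scene. Friction and masses are not known exactly. Their poses are not given: they have to be found in the camera images.
- call (a joint): The black mushroom push button of the call box: travel in m, 0 released to 0.006 fully in, spring return; it starts to move at about 1.5 N and is fully in at 5 N.
- call_top (a point): Top centre of the black mushroom push button (40 mm across, pressed straight down), on its grey box, 62 x 62 mm and 50 mm high, fixed to the bench; 76 mm above the bench.
- bolt_bin: Open-topped blue bin, 160 long x 100 wide x 75 mm high (front lip, at its -x end, 40 high), loose, on a low grey tray in a row of three whose order varies; full of black hexagon flange bolts, 42 mm long with heads 18 mm across. Origin at the centre of its underside, x along its length, z up. The contents come up to about 50 mm above its underside.
- bolt_bin_mouth (a point): Middle of the bolt bin's open mouth, level with its upper rim, 75 mm above its underside; z up.
- washer_bin: Open-topped blue bin, 160 long x 100 wide x 75 mm high (front lip, at its -x end, 40 high), loose, on a low grey tray in a row of three whose order varies; full of flat washers, 22 mm across. Origin at the centre of its underside, x along its length, z up. The contents come up to about 50 mm above its underside.
- washer_bin_mouth (a point): Middle of the washer bin's open mouth, level with its upper rim; z up.
- sleeve_bin: Open-topped blue bin, 160 long x 100 wide x 75 mm high (front lip, at its -x end, 40 high), loose, on a low grey tray in a row of three whose order varies; full of plain spacer tubes, 16 mm across and 24 mm long. Origin at the centre of its underside, x along its length, z up. The contents come up to about 50 mm above its underside.
- sleeve_bin_mouth (a point): Middle of the spacer tube bin's open mouth, level with its upper rim; z up.
- short_unit: Cast aluminium gear unit, 124 x 98 mm (input shaft end reaches 82 mm along its +x), loose, any yaw, with five bolts and one empty hole (at x = -52, y = 39 mm). Origin under its centre, z up. Flat cover 54 mm up; black bolt heads (18 mm wide, 9.5 high) on it at x = -52, 0, 52, y = -39, 39 mm; upright shaft in mid cover, 16 mm thick, top 89 mm up, on a 52 mm boss.
- empty_hole (a point): The empty bolt hole of the short unit: a 9 mm dark hole in a 20 mm bright spot face, at the level of the cover; z up.
- full_unit: Cast aluminium gear unit, 124 x 98 mm (input shaft end reaches 82 mm along its +x), loose, any yaw, complete with all six bolts. Origin under its centre, z up. Flat cover 54 mm up; black bolt heads (18 mm wide, 9.5 high) on it at x = -52, 0, 52, y = -39, 39 mm; upright shaft in mid cover, 16 mm thick, top 89 mm up, on a 52 mm boss.
- full_unit_cover (a point): Centre of the complete unit's cover, level with the cover, 54 mm above the underside; z up.
- wrench: open-ended spanner lying flat, 150 long (mm); a bystander, origin at the centre of its underside or of its length
- screwdriver: screwdriver lying flat, 200 long, black handle (mm); a bystander, origin at the centre of its underside or of its length
- bearing: steel bearing ring lying flat, 48 across, 14 high (mm); a bystander, origin at the centre of its underside or of its length
- sheet_housing: closed box of folded sheet aluminium, 160 x 100 x 45 high (mm); a bystander, origin at the centre of its underside or of its length
- gear_motor: small motor standing upright, 60 across, 114 high, black with silver ends (mm); a bystander, origin at the centre of its underside or of its length
- water_bottle: clear water bottle standing, 64 across, 200 high (mm); a bystander, origin at the centre of its underside or of its length
- tape_roll: roll of tape lying flat, 96 across, 25 high (mm); a bystander, origin at the centre of its underside or of its length
Things that resemble listed ones, but are neither listed nor needed, are in the scene too. Of the things shaped like the part that bears call, the grey one is meant.

How it is judged (in metres and radians):
On the way, in this order (a step that is already met when the one before it is completed fails the run):
1. the call button is pressed (value of joint call above 0.004 m), for 0.1 s.
2. the tool point dwells above the middle of the bolt bin for 1.5 s (horizontal distance between the grasp point and bolt_bin_mouth below 0.03 m and z of the grasp point in the frame of bolt_bin_mouth below 0.075 m and value of joint call below 0.001 m), for 1.5 s.
3. the tool point dwells above the empty bolt hole for 1.5 s (horizontal distance between the grasp point and empty_hole below 0.018 m and z of the grasp point in the frame of empty_hole below 0.075 m), for 1.5 s.
At the end, for the whole second after the job is handed in: The arm is at rest with the tool point still above the empty bolt hole (within 18 mm of it seen from above, less than 75 mm above the cover), touching nothing; the call button is released; bins and gear units stand within 8 mm of where they were (all of step 3 and value of joint call below 0.001 m and linear speed of short_unit below 0.01 m/s and distance of each of bolt_bin, washer_bin, sleeve_bin, short_unit, full_unit from where it was at the start of the episode below 0.008 m).
It fails at once if a gear unit, bin, part or tool is touched by the fingers or the arm (over 0.5 N) (contact force between any of the fingers, the arm and bolt_bin above 0.5 N or contact force between any of the fingers, the arm and washer_bin above 0.5 N or contact force between any of the fingers, the arm and sleeve_bin above 0.5 N or contact force between any of the fingers, the arm and short_unit above 0.5 N or contact force between any of the fingers, the arm and full_unit above 0.5 N or contact force between any of the fingers, the arm and wrench above 0.5 N or contact force between any of the fingers, the arm and screwdriver above 0.5 N or contact force between any of the fingers, the arm and bearing above 0.5 N or contact force between any of the fingers, the arm and sheet_housing above 0.5 N or contact force between any of the fingers, the arm and gear_motor above 0.5 N or contact force between any of the fingers, the arm and water_bottle above 0.5 N or contact force between any of the fingers, the arm and tape_roll above 0.5 N).
It fails at once if a bin, unit, part or tool is shifted by more than 8 mm or lifted (distance of any of bolt_bin, washer_bin, sleeve_bin, short_unit, full_unit, wrench, screwdriver, bearing, sheet_housing, gear_motor, water_bottle, tape_roll from where it was at the start of the episode above 0.008 m).
It fails at once if the tool point goes down over a wrong bin (within 30 mm of its middle, under 65 mm above its rim) or over the complete unit (within 70 mm of its centre, under 65 mm above its cover) ((horizontal distance between the grasp point and washer_bin_mouth below 0.03 m and z of the grasp point in the frame of washer_bin_mouth below 0.065 m) or (horizontal distance between the grasp point and sleeve_bin_mouth below 0.03 m and z of the grasp point in the frame of sleeve_bin_mouth below 0.065 m) or (horizontal distance between the grasp point and full_unit_cover below 0.07 m and z of the grasp point in the frame of full_unit_cover below 0.065 m)).
It also fails if it takes over 56 s, if anything falls off the work surface, if the arm or the gripper's body presses on something with over 40 N, if the wrist force passes 120 N, or if a joint passes its speed limit or range.

### The arm

A 6-joint arm with a two-finger parallel gripper is mounted at the origin on the work surface. World frame = base frame: x ahead of the robot, y to its left, z up, the work surface at z = 0. Lengths are in mm, angles in rad, forces in N, time in s.
With the tool pointing down it reaches from about 275 to 750 mm from the base axis. Payload 10.2 kg.
Tool frame: the origin (TCP) lies between the finger pads, 19 mm behind the fingertips; this is the grasp point; z points along the fingers, y is the line along which they close (so a half turn about z gives the same grasp; the last joint's range is limited). The gripper opens to 85 mm and grips with 20 to 120 N. Pads are 22 mm wide; open, the fingers measure 114 mm over their backs; the gripper's body (76 mm by 85 mm) begins 54 mm behind the grasp point. The pads swing forward as they close: fully open they stand 13 mm farther back than shut.
Start: joints at [-1.562, 0.313, 1.498, -0, 1.331, -0.223], TCP at [120.594, -510.968, 249.994] pointing down, gripper open.
Joint ranges: [-2.94, 2.94], [-0.97, 2.17], [0.19, 2.56], [-1.23, 4.37], [0.02, 3.11], [-2.88, 2.88]. Speed limits (rad/s): [2.39, 2.39, 3.01, 3.14, 3.14, 3.14].

### API

Orientations are given as a unit quaternion [w, x, y, z].
In Python, from rig import ctrl, eyes, finish_job gives the robot as it stands.
- The arm moves only by the tool step_arm, never from a script. Its argument "increments" is a list of rows, each an object of numbers: "dx", "dy", "dz": the shift along the tool's x, y, z in units of 25 mm (1.0 is 25 mm); "wx", "wy", "wz": the turn, a rotation vector about the tool's x, y, z in units of 6 degrees (1.0 is 6 degrees). A call has 1 to 5 rows; each row shifts and turns the commanded pose from where the row before left it, along the tool's axes as they then stand; what a row does not reach is not made up. A row lasts 1/10 s, in which the tool goes at most 50 mm and 8.59 degrees, less where a joint would pass 70% of its speed; a pose out of reach is approached as far as the arm can. A call is refused whole if a number of a shift passes 1 or a number of a turn 1, either way. A call with a gripper value outside its range is refused whole. "fingers" is the finger opening in mm, from 0 to 85.4, set as the call begins (left out, the last holds). The fingers move at their own pace and stop on an object; "squeeze" is the grip in N (left out, the last holds). Time passes only in rows, so rows that do not move let the fingers close. It gives the time, the measured TCP pose, the force, the opening and the grip force at its end, in the units of the state.
- ctrl.sense(): the state, without advancing time (a new reading comes with each control period).
- eyes.capture(name): name is "scene" or "top" or "wrist"; returns a dict with "frame" (400x640x3 uint8, blue, green, red), "fx", "fy", "cx", "cy" (pixels), "R" (3x3) and "t" (3): a world point X has camera coordinates R X + t; the wrist camera has in their place "tool_from_camera" (4x4, takes a point from camera to tool coordinates, whose origin is the TCP and whose axes are the flange's). Camera axes: x right, y down, z forward; pixel columns grow to the right and rows downward; lengths in mm; the calibration is good to about 2 mm. A picture is of the moment at which its call begins: read the wrist's pose just before it. There is no depth.
- finish_job(): hands the job in; it is judged then, once.
Trained networks look in the newest picture that a camera, given by its name, has taken for a name from the list of things; names that differ only in an ending like _2 or _b are one class to them, and where a whole thing is asked for, a point or a joint stands for the part that bears it (a point fixed in the world has none). Each returns a list of dicts, best first, with "p" (0 to 1); they miss things now and then, are a little off and sometimes report something else, mostly with a low value. They report only what shows in the picture. A call takes as long as a camera call. They do not tell look-alikes from the thing itself.
- eyes.cut_out(camera, label): "mask" (400x640 bool, what is visible of it).
- eyes.landmark_of(camera, label): "point" ([x, y, z] in mm, in the coordinates of the camera as it stood for that picture, good to about 4 mm: a listed point, or the origin of a listed thing).
The state is a dict: "time_s": time; "joints": joint angles; "dq": joint speeds; "tau": joint torques, N m; "eef_pos": TCP position; "ee_rot": TCP orientation; "force": force on the tool from outside, world axes, zero at the start; "wrist_torque": the same for the moment, N m; "grip_width": opening from 0.0 (shut) to 1.0 (fully open); "grip_force": force on a finger pad.
Only numpy, scipy, OpenCV 4.12 (cv2) and the standard library are available. Lean on these libraries where they do the work, as an engineer would, in place of code of your own. Each camera call takes 0.05 s, during which the arm holds its last target. There are 200 camera calls.

## Working session

There is one attempt and no reset: what is moved stays moved. The work goes in short steps, Python scripts to look and compute and a tool call to move; the robot and the scene stay as the last step left them, time stands still between calls to the robot, and variables do not carry over. Pictures are saved under pics/ and viewed, at most 10 in all, crops included, and the job is handed in when it is done.

Besides the shell and the picture viewer there is one more tool, called after "Emit:" by a JSON object that holds its "op" and its "data". step_arm: Moves the arm, as the interface text tells. Its arguments: {"type":"object","properties":{"increments":{"type":"array"},"fingers":{"type":"number"},"squeeze":{"type":"number"}},"required":["increments"]}

```bash
mkdir -p pics; cat > h.py <<'E'
import numpy as np,cv2
from rig import ctrl,eyes,finish_job
def world(c,p): return np.array(c["R"]).T@(np.array(p)-np.array(c["t"]))
E
python3 - <<'E'
from h import *
s=ctrl.sense();print(s["time_s"],s["eef_pos"],s["ee_rot"],s["grip_width"])
for n in("scene","top"):
    c=eyes.capture(n);cv2.imwrite(f"pics/{n}.png",c["frame"])
    print(n,c["fx"],c["cx"],c["cy"],world(c,[0,0,0]).round())
    for l in("call_top","bolt_bin_mouth","washer_bin_mouth","sleeve_bin_mouth","empty_hole","full_unit_cover","short_unit","water_bottle","gear_motor"):
        for d in eyes.landmark_of(n,l)[:3]:
            p=np.array(d["point"]);print(l,round(d["p"],2),world(c,p).round(),(p[:2]/p[2]*c["fx"]+[c["cx"],c["cy"]]).round())
E
```

```text
0.0 [ 120.5847463  -510.71964255  249.45688628] [-6.21765705e-04  9.93290755e-01  1.15642058e-01  5.60870881e-05] 1.0019295069827707
scene 362.27629923813817 319.99102663575263 199.65542472240338 [ 903. -687.  597.]
call_top 0.63 [446. -36.  76.] [288. 199.]
call_top 0.47 [554. 263.  77.] [371. 164.]
call_top 0.43 [419.  84.  76.] [303. 177.]
bolt_bin_mouth 0.68 [505. 359.  81.] [369. 148.]
washer_bin_mouth 0.8 [554. 262.  75.] [371. 164.]
sleeve_bin_mouth 0.86 [600. 164.  83.] [372. 180.]
sleeve_bin_mouth 0.33 [599. 166.   2.] [370. 203.]
empty_hole 0.58 [575. -85.  53.] [321. 232.]
empty_hole 0.44 [ 731. -277.   -0.] [342. 333.]
empty_hole 0.29 [ 652. -442.    0.] [255. 385.]
full_unit_cover 0.78 [ 480. -353.   54.] [212. 288.]
full_unit_cover 0.62 [551. 260.   5.] [368. 184.]
short_unit 0.78 [639. -90.  -2.] [343. 260.]
short_unit 0.7 [ 732. -276.    1.] [342. 333.]
short_unit 0.3 [504. 361.  81.] [369. 147.]
water_bottle 0.74 [503. 359.   1.] [366. 169.]
water_bottle 0.7 [ 735. -275.    1.] [344. 333.]
gear_motor 0.68 [778.  -1.   3.] [410. 257.]
gear_motor 0.48 [504. 357.   2.] [366. 169.]
top 457.75164951711855 316.9397971053299 195.42811157198815 [ 339.  -10. 1394.]
call_top 0.63 [420.  82.  74.] [281. 229.]
call_top 0.44 [447. -32.  77.] [321. 220.]
bolt_bin_mouth 0.86 [506. 358.  78.] [186. 199.]
bolt_bin_mouth 0.59 [ 336. -152.    2.] [360. 259.]
washer_bin_mouth 0.83 [557. 262.  76.] [220. 182.]
washer_bin_mouth 0.36 [640. -87.  -3.] [338. 161.]
washer_bin_mouth 0.33 [337. 169.  -1.] [253. 258.]
sleeve_bin_mouth 0.91 [599. 164.  75.] [254. 168.]
empty_hole 0.84 [581. -86.  57.] [339. 176.]
full_unit_cover 0.77 [ 483. -350.   54.] [428. 209.]
full_unit_cover 0.37 [506. 360.   5.] [192. 202.]
full_unit_cover 0.36 [558. 261.  79.] [220. 181.]
short_unit 0.93 [641. -88.  -1.] [338. 160.]
water_bottle 0.74 [ 741. -278.    1.] [399. 129.]
gear_motor 0.85 [780.   5.  -2.] [309. 117.]
```

View pics/scene.png

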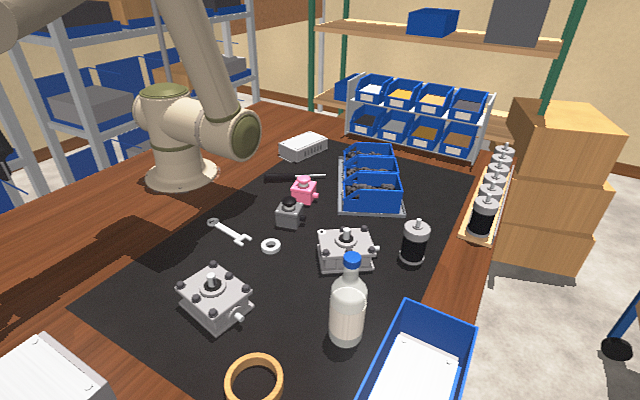

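View pics/top.png

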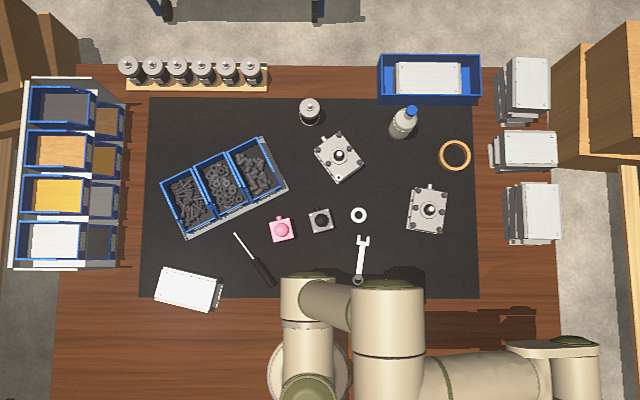

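```bash
python3 - <<'E'
from h import *
a=cv2.imread("pics/scene.png");b=cv2.imread("pics/top.png")
z=lambda i,x,y,w,h:cv2.resize(i[y:y+h,x:x+w],(400,300),interpolation=cv2.INTER_CUBIC)
cv2.imwrite("pics/m.png",np.vstack([np.hstack([z(a,310,120,120,90),z(a,250,160,100,75)]),np.hstack([z(a,290,200,100,75),z(b,290,130,100,75)])]))
E
```

```text
(no output)
```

View pics/m.png

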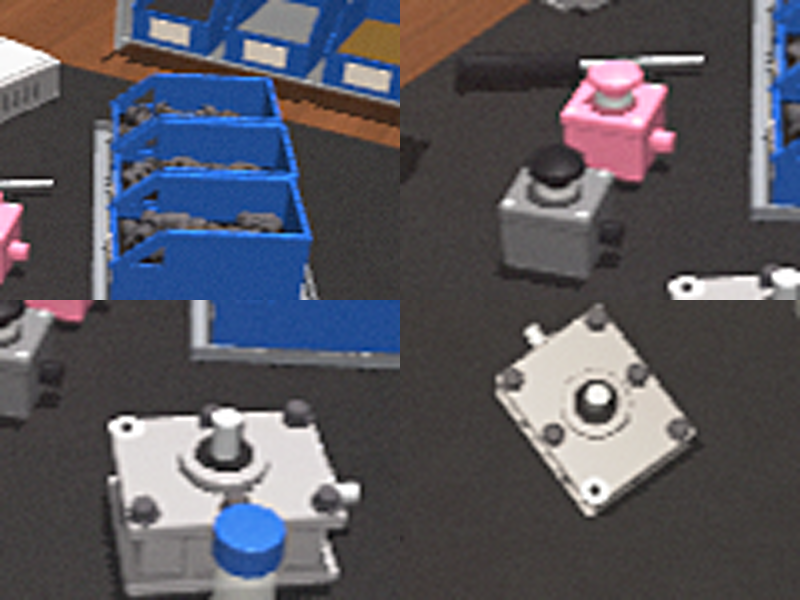

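The scene picture shows two call boxes: a grey one with a black button (288,203) and a pink one (303,190). The grey one is meant. In the top picture the unit at (338,160) has its empty hole at (339,177), and the unit at (428,209) has all six bolts. The three bins are at (186,199), (220,182) and (254,168). I'll enlarge the bins and refine the points.

```bash
python3 - <<'E'
from h import *
b=cv2.imread("pics/top.png")
cv2.imwrite("pics/bins.png",cv2.resize(b[130:245,150:300],(780,598),interpolation=cv2.INTER_CUBIC))
def ray(c,u,v,z):
    o=world(c,[0,0,0]);d=np.array(c["R"]).T@np.array([(u-c["cx"])/c["fx"],(v-c["cy"])/c["fy"],1]);return o+d*(z-o[2])/d[2]
T=eyes.capture("top");S=eyes.capture("scene")
print("hole",ray(T,338.6,177.4,54).round(),ray(S,321.6,231.9,54).round())
print("btn top",ray(T,320.6,220,76).round(),ray(S,289,198,76).round())
for n,c in(("top",T),("scene",S)):
  for l in("call_top","empty_hole","bolt_bin_mouth","bolt_bin","wrench","bearing","screwdriver"):
    for d in eyes.landmark_of(n,l)[:2]: print(n,l,round(d["p"],2),world(c,d["point"]).round())
E
```

```text
hole [576. -86.  54.] [577. -85.  54.]
btn top [447. -32.  76.] [446. -30.  76.]
top call_top 0.67 [422.  87.  79.]
top call_top 0.61 [447. -32.  74.]
top empty_hole 0.93 [583. -88.  54.]
top empty_hole 0.6 [ 649. -444.   -3.]
top bolt_bin_mouth 0.66 [505. 359.  78.]
top bolt_bin 0.69 [505. 360.   3.]
top wrench 0.62 [ 334. -155.    2.]
top wrench 0.48 [557. 262.   1.]
top bearing 0.49 [ 473. -150.    1.]
top screwdriver 0.86 [337. 169.   2.]
scene call_top 0.68 [419.  84.  76.]
scene call_top 0.59 [444. -35.  75.]
scene empty_hole 0.92 [576. -82.  54.]
scene bolt_bin_mouth 0.73 [507. 360.  81.]
scene bolt_bin_mouth 0.38 [774.  -1.   3.]
scene bolt_bin 0.62 [505. 358.   2.]
scene wrench 0.67 [ 479. -354.    3.]
scene wrench 0.58 [ 329. -151.   -2.]
scene bearing 0.6 [ 465. -150.    2.]
scene screwdriver 0.7 [640. -90.  -2.]
scene screwdriver 0.66 [334. 169.   7.]
```

View pics/bins.png

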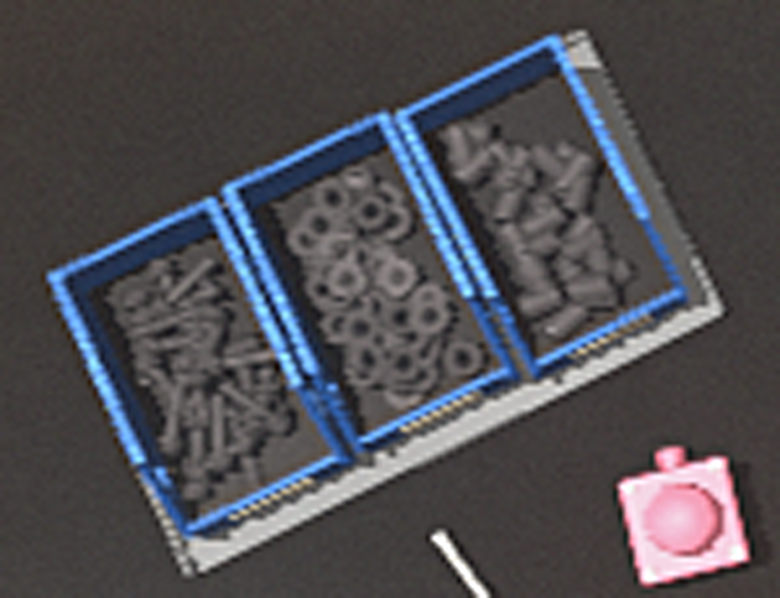

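The left bin (186,199) holds hex bolts, the middle one washers and the right one tubes. So the bolt bin mouth is at about (506,359,79), the hole at (577,-86,54) and the button at (447,-32,76). All are within reach and their heights fit. First I travel to the button with the fingers shut.

Emit:
{"op": "step_arm", "data": {"increments": [{"dx":0.85,"dy":-0.78},{"dx":0.85,"dy":-0.78},{"dx":0.85,"dy":-0.78},{"dx":0.85,"dy":-0.78},{"dx":0.85,"dy":-0.78}], "fingers": 0}}

```text
invalid input at $.increments[0]: expected keys dx, dy, dz, wx, wy, wz
```

Emit:
{"op": "step_arm", "data": {"increments": [{"dx":0.85,"dy":-0.78,"dz":0,"wx":0,"wy":0,"wz":0},{"dx":0.85,"dy":-0.78,"dz":0,"wx":0,"wy":0,"wz":0},{"dx":0.85,"dy":-0.78,"dz":0,"wx":0,"wy":0,"wz":0},{"dx":0.85,"dy":-0.78,"dz":0,"wx":0,"wy":0,"wz":0},{"dx":0.85,"dy":-0.78,"dz":0,"wx":0,"wy":0,"wz":0}], "fingers": 0}}

```text
time_s: 2.3
eef_pos: [202.1, -390.7, 250.1]
ee_rot: [0.0, 0.993, 0.116, 0.0]
force: [0.6, -0.0, -0.6]
grip_width: 0.143
grip_force: 0.0
```

Emit:
{"op": "step_arm", "data": {"increments": [{"dx":0.85,"dy":-0.78,"dz":0,"wx":0,"wy":0,"wz":0},{"dx":0.85,"dy":-0.78,"dz":0,"wx":0,"wy":0,"wz":0},{"dx":0.85,"dy":-0.78,"dz":0,"wx":0,"wy":0,"wz":0},{"dx":0.85,"dy":-0.78,"dz":0,"wx":0,"wy":0,"wz":0},{"dx":0.85,"dy":-0.78,"dz":0,"wx":0,"wy":0,"wz":0}]}}

```text
time_s: 2.8
eef_pos: [283.1, -271.3, 250.1]
ee_rot: [0.0, 0.993, 0.116, 0.0]
force: [-0.0, 0.4, 0.4]
grip_width: -0.002
grip_force: 0.0
```

Emit:
{"op": "step_arm", "data": {"increments": [{"dx":0.85,"dy":-0.78,"dz":0,"wx":0,"wy":0,"wz":0},{"dx":0.85,"dy":-0.78,"dz":0,"wx":0,"wy":0,"wz":0},{"dx":0.85,"dy":-0.78,"dz":0,"wx":0,"wy":0,"wz":0},{"dx":0.85,"dy":-0.78,"dz":0,"wx":0,"wy":0,"wz":0},{"dx":0.85,"dy":-0.78,"dz":0,"wx":0,"wy":0,"wz":0}]}}

```text
time_s: 3.3
eef_pos: [364.2, -152.0, 250.2]
ee_rot: [0.0, 0.993, 0.116, 0.0]
force: [-0.8, -0.1, 0.6]
grip_width: 0.0
grip_force: 0.0
```

Emit:
{"op": "step_arm", "data": {"increments": [{"dx":0.85,"dy":-0.78,"dz":0,"wx":0,"wy":0,"wz":0},{"dx":0.85,"dy":-0.78,"dz":0,"wx":0,"wy":0,"wz":0},{"dx":0.85,"dy":-0.78,"dz":0,"wx":0,"wy":0,"wz":0},{"dx":0.85,"dy":-0.78,"dz":0,"wx":0,"wy":0,"wz":0},{"dx":0.85,"dy":-0.78,"dz":0,"wx":0,"wy":0,"wz":0}]}}

```text
time_s: 3.8
eef_pos: [445.2, -32.6, 250.1]
ee_rot: [0.0, 0.993, 0.116, 0.0]
force: [-0.3, -0.3, 0.0]
grip_width: -0.0
grip_force: 0.0
```

Emit:
{"op": "step_arm", "data": {"increments": [{"dx":0.05,"dy":0,"dz":1,"wx":0,"wy":0,"wz":0},{"dx":0,"dy":0,"dz":1,"wx":0,"wy":0,"wz":0},{"dx":0,"dy":0,"dz":1,"wx":0,"wy":0,"wz":0},{"dx":0,"dy":0,"dz":1,"wx":0,"wy":0,"wz":0},{"dx":0,"dy":0,"dz":1,"wx":0,"wy":0,"wz":0}]}}

```text
time_s: 4.3
eef_pos: [445.9, -33.4, 124.2]
ee_rot: [0.0, 0.993, 0.116, 0.0]
force: [0.0, -0.3, 0.7]
grip_width: -0.001
grip_force: 0.0
```

Emit:
{"op": "step_arm", "data": {"increments": [{"dx":0,"dy":0,"dz":0.6,"wx":0,"wy":0,"wz":0},{"dx":0,"dy":0,"dz":0.3,"wx":0,"wy":0,"wz":0},{"dx":0,"dy":0,"dz":0.2,"wx":0,"wy":0,"wz":0},{"dx":0,"dy":0,"dz":0.1,"wx":0,"wy":0,"wz":0}]}}

```text
time_s: 4.7
eef_pos: [446.1, -33.6, 95.2]
ee_rot: [0.0, 0.993, 0.116, 0.0]
force: [-0.1, -0.8, -0.1]
grip_width: -0.0
grip_force: 0.0
```

Emit:
{"op": "step_arm", "data": {"increments": [{"dx":0,"dy":0,"dz":0.08,"wx":0,"wy":0,"wz":0},{"dx":0,"dy":0,"dz":0.08,"wx":0,"wy":0,"wz":0},{"dx":0,"dy":0,"dz":0,"wx":0,"wy":0,"wz":0}]}}

```text
time_s: 5.0
eef_pos: [446.1, -33.6, 91.3]
ee_rot: [0.0, 0.993, 0.116, 0.0]
force: [-0.2, 0.5, 3.1]
grip_width: 0.002
grip_force: 1.6
```

Emit:
{"op": "step_arm", "data": {"increments": [{"dx":0,"dy":0,"dz":0.08,"wx":0,"wy":0,"wz":0},{"dx":0,"dy":0,"dz":0.06,"wx":0,"wy":0,"wz":0},{"dx":0,"dy":0,"dz":0,"wx":0,"wy":0,"wz":0},{"dx":0,"dy":0,"dz":0,"wx":0,"wy":0,"wz":0}]}}

```text
time_s: 5.4
eef_pos: [446.2, -33.6, 88.5]
ee_rot: [0.0, 0.993, 0.116, 0.001]
force: [-5.2, 0.6, 16.5]
grip_width: -0.001
grip_force: 8.2
```

The button is fully in (16 N, past the 5 N end stop). Next I go up and across to the bolt bin.

Emit:
{"op": "step_arm", "data": {"increments": [{"dx":0,"dy":0,"dz":-0.4,"wx":0,"wy":0,"wz":0},{"dx":0,"dy":0,"dz":-1,"wx":0,"wy":0,"wz":0},{"dx":0,"dy":0,"dz":-1,"wx":0,"wy":0,"wz":0},{"dx":0,"dy":0,"dz":-1,"wx":0,"wy":0,"wz":0},{"dx":0,"dy":0,"dz":-1,"wx":0,"wy":0,"wz":0}]}}

```text
time_s: 5.9
eef_pos: [445.7, -33.4, 198.5]
ee_rot: [-0.0, 0.993, 0.116, -0.0]
force: [0.5, -0.3, -0.4]
grip_width: -0.001
grip_force: 0.0
```

Emit:
{"op": "step_arm", "data": {"increments": [{"dx":0,"dy":0,"dz":-1,"wx":0,"wy":0,"wz":0},{"dx":0,"dy":0,"dz":-1,"wx":0,"wy":0,"wz":0}]}}

```text
time_s: 6.1
eef_pos: [445.6, -33.4, 248.5]
ee_rot: [-0.0, 0.993, 0.116, -0.0]
force: [0.0, -0.2, -0.1]
grip_width: -0.001
grip_force: 0.0
```

Emit:
{"op": "step_arm", "data": {"increments": [{"dx":0.4,"dy":-0.98,"dz":0,"wx":0,"wy":0,"wz":0},{"dx":0.4,"dy":-0.98,"dz":0,"wx":0,"wy":0,"wz":0},{"dx":0.4,"dy":-0.98,"dz":0,"wx":0,"wy":0,"wz":0},{"dx":0.4,"dy":-0.98,"dz":0,"wx":0,"wy":0,"wz":0},{"dx":0.4,"dy":-0.98,"dz":0,"wx":0,"wy":0,"wz":0}]}}

```text
time_s: 6.6
eef_pos: [466.3, 98.4, 247.4]
ee_rot: [-0.0, 0.993, 0.116, -0.0]
force: [0.0, -0.1, 0.0]
grip_width: 0.0
grip_force: 0.0
```

Emit:
{"op": "step_arm", "data": {"increments": [{"dx":0.4,"dy":-0.98,"dz":0,"wx":0,"wy":0,"wz":0},{"dx":0.4,"dy":-0.98,"dz":0,"wx":0,"wy":0,"wz":0},{"dx":0.4,"dy":-0.98,"dz":0,"wx":0,"wy":0,"wz":0},{"dx":0.4,"dy":-0.98,"dz":0,"wx":0,"wy":0,"wz":0},{"dx":0.4,"dy":-0.98,"dz":0,"wx":0,"wy":0,"wz":0}]}}

```text
time_s: 7.1
eef_pos: [486.8, 229.1, 247.4]
ee_rot: [0.0, 0.993, 0.116, -0.0]
force: [0.2, 0.3, -0.6]
grip_width: 0.001
grip_force: 0.0
```

Emit:
{"op": "step_arm", "data": {"increments": [{"dx":0.4,"dy":-0.98,"dz":0,"wx":0,"wy":0,"wz":0},{"dx":0.4,"dy":-0.98,"dz":0,"wx":0,"wy":0,"wz":0},{"dx":0.4,"dy":-0.98,"dz":0,"wx":0,"wy":0,"wz":0},{"dx":0.4,"dy":-0.98,"dz":0,"wx":0,"wy":0,"wz":0},{"dx":0.4,"dy":-0.98,"dz":0,"wx":0,"wy":0,"wz":0}]}}

```text
time_s: 7.6
eef_pos: [507.4, 359.7, 247.3]
ee_rot: [0.0, 0.993, 0.116, -0.0]
force: [0.2, -1.2, -0.4]
grip_width: -0.002
grip_force: 0.0
```

Emit:
{"op": "step_arm", "data": {"increments": [{"dx":0,"dy":0,"dz":1,"wx":0,"wy":0,"wz":0},{"dx":0,"dy":0,"dz":1,"wx":0,"wy":0,"wz":0},{"dx":0,"dy":0,"dz":1,"wx":0,"wy":0,"wz":0},{"dx":0,"dy":0,"dz":1,"wx":0,"wy":0,"wz":0},{"dx":0,"dy":0,"dz":0.7,"wx":0,"wy":0,"wz":0}]}}

```text
time_s: 8.1
eef_pos: [506.8, 358.4, 128.0]
ee_rot: [0.0, 0.993, 0.116, -0.001]
force: [0.3, -0.2, -0.1]
grip_width: 0.001
grip_force: 0.0
```

```bash
python3 - <<'E'
from h import *
c=eyes.capture("scene");a=c["frame"][80:230,270:470]
c=eyes.capture("top");b=c["frame"][110:260,130:330]
cv2.imwrite("pics/chk.png",cv2.resize(np.hstack([a,b]),(800,300),interpolation=cv2.INTER_CUBIC))
E
```

```text
(no output)
```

View pics/chk.png

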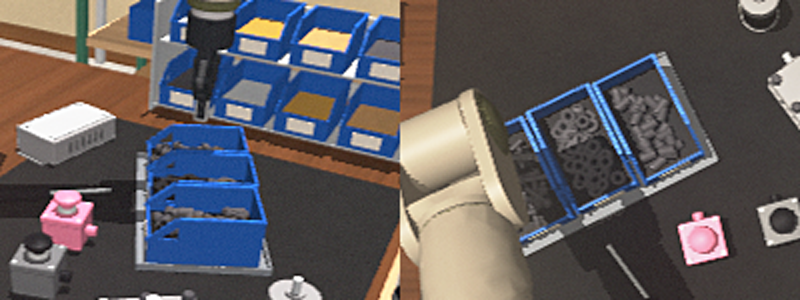

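The fingertips hang just above the bolt bin (chk left panel, about 203,118) and nothing has moved. I hold here for 2.2 s.

Emit:
{"op": "step_arm", "data": {"increments": [{"dx":0,"dy":0,"dz":0,"wx":0,"wy":0,"wz":0},{"dx":0,"dy":0,"dz":0,"wx":0,"wy":0,"wz":0},{"dx":0,"dy":0,"dz":0,"wx":0,"wy":0,"wz":0},{"dx":0,"dy":0,"dz":0,"wx":0,"wy":0,"wz":0},{"dx":0,"dy":0,"dz":0,"wx":0,"wy":0,"wz":0}]}}

```text
time_s: 8.7
eef_pos: [507.5, 358.7, 130.4]
ee_rot: [-0.0, 0.993, 0.116, 0.0]
force: [-0.1, 0.3, 0.4]
grip_width: -0.001
grip_force: 0.0
```

Emit:
{"op": "step_arm", "data": {"increments": [{"dx":0,"dy":0,"dz":0,"wx":0,"wy":0,"wz":0},{"dx":0,"dy":0,"dz":0,"wx":0,"wy":0,"wz":0},{"dx":0,"dy":0,"dz":0,"wx":0,"wy":0,"wz":0},{"dx":0,"dy":0,"dz":0,"wx":0,"wy":0,"wz":0},{"dx":0,"dy":0,"dz":0,"wx":0,"wy":0,"wz":0}]}}

```text
time_s: 9.2
eef_pos: [507.4, 358.7, 130.0]
ee_rot: [-0.0, 0.993, 0.116, -0.0]
force: [0.4, -0.1, 0.0]
grip_width: 0.003
grip_force: 0.0
```

Emit:
{"op": "step_arm", "data": {"increments": [{"dx":0,"dy":0,"dz":0,"wx":0,"wy":0,"wz":0},{"dx":0,"dy":0,"dz":0,"wx":0,"wy":0,"wz":0},{"dx":0,"dy":0,"dz":0,"wx":0,"wy":0,"wz":0},{"dx":0,"dy":0,"dz":0,"wx":0,"wy":0,"wz":0},{"dx":0,"dy":0,"dz":0,"wx":0,"wy":0,"wz":0}]}}

```text
time_s: 9.7
eef_pos: [507.4, 358.7, 130.0]
ee_rot: [0.0, 0.993, 0.116, -0.0]
force: [0.2, 0.3, 0.1]
grip_width: -0.001
grip_force: 0.0
```

Emit:
{"op": "step_arm", "data": {"increments": [{"dx":0,"dy":0,"dz":0,"wx":0,"wy":0,"wz":0},{"dx":0,"dy":0,"dz":0,"wx":0,"wy":0,"wz":0},{"dx":0,"dy":0,"dz":0,"wx":0,"wy":0,"wz":0},{"dx":0,"dy":0,"dz":0,"wx":0,"wy":0,"wz":0},{"dx":0,"dy":0,"dz":0,"wx":0,"wy":0,"wz":0}]}}

```text
time_s: 10.2
eef_pos: [507.4, 358.6, 130.0]
ee_rot: [-0.0, 0.993, 0.116, -0.0]
force: [-0.1, 0.2, -0.8]
grip_width: -0.001
grip_force: 0.0
```

Emit:
{"op": "step_arm", "data": {"increments": [{"dx":0,"dy":0,"dz":-1,"wx":0,"wy":0,"wz":0},{"dx":0,"dy":0,"dz":-1,"wx":0,"wy":0,"wz":0},{"dx":0,"dy":0,"dz":-1,"wx":0,"wy":0,"wz":0},{"dx":0,"dy":0,"dz":-1,"wx":0,"wy":0,"wz":0},{"dx":0,"dy":0,"dz":-1,"wx":0,"wy":0,"wz":0}]}}

```text
time_s: 10.7
eef_pos: [507.3, 358.6, 256.1]
ee_rot: [-0.0, 0.993, 0.116, 0.0]
force: [0.1, 0.0, 0.1]
grip_width: -0.003
grip_force: 0.0
```

Emit:
{"op": "step_arm", "data": {"increments": [{"dx":-0.07,"dy":0.9,"dz":0,"wx":0,"wy":0,"wz":0},{"dx":-0.07,"dy":0.9,"dz":0,"wx":0,"wy":0,"wz":0},{"dx":-0.07,"dy":0.9,"dz":0,"wx":0,"wy":0,"wz":0},{"dx":-0.07,"dy":0.9,"dz":0,"wx":0,"wy":0,"wz":0},{"dx":-0.07,"dy":0.9,"dz":0,"wx":0,"wy":0,"wz":0}]}}

```text
time_s: 11.2
eef_pos: [524.8, 246.3, 255.1]
ee_rot: [0.0, 0.993, 0.116, 0.0]
force: [0.5, -0.2, 0.2]
grip_width: -0.002
grip_force: 0.0
```

Emit:
{"op": "step_arm", "data": {"increments": [{"dx":-0.07,"dy":0.9,"dz":0,"wx":0,"wy":0,"wz":0},{"dx":-0.07,"dy":0.9,"dz":0,"wx":0,"wy":0,"wz":0},{"dx":-0.07,"dy":0.9,"dz":0,"wx":0,"wy":0,"wz":0},{"dx":-0.07,"dy":0.9,"dz":0,"wx":0,"wy":0,"wz":0},{"dx":-0.07,"dy":0.9,"dz":0,"wx":0,"wy":0,"wz":0}]}}

```text
time_s: 11.7
eef_pos: [542.1, 134.7, 255.1]
ee_rot: [-0.0, 0.993, 0.116, 0.0]
force: [0.3, 0.4, 0.6]
grip_width: 0.001
grip_force: 0.0
```

Emit:
{"op": "step_arm", "data": {"increments": [{"dx":-0.07,"dy":0.9,"dz":0,"wx":0,"wy":0,"wz":0},{"dx":-0.07,"dy":0.9,"dz":0,"wx":0,"wy":0,"wz":0},{"dx":-0.07,"dy":0.9,"dz":0,"wx":0,"wy":0,"wz":0},{"dx":-0.07,"dy":0.9,"dz":0,"wx":0,"wy":0,"wz":0},{"dx":-0.07,"dy":0.9,"dz":0,"wx":0,"wy":0,"wz":0}]}}

```text
time_s: 12.2
eef_pos: [559.5, 23.2, 255.1]
ee_rot: [0.0, 0.993, 0.116, 0.0]
force: [0.1, 0.2, -0.8]
grip_width: 0.002
grip_force: 0.0
```

Emit:
{"op": "step_arm", "data": {"increments": [{"dx":-0.07,"dy":0.9,"dz":0,"wx":0,"wy":0,"wz":0},{"dx":-0.07,"dy":0.9,"dz":0,"wx":0,"wy":0,"wz":0},{"dx":-0.07,"dy":0.9,"dz":0,"wx":0,"wy":0,"wz":0},{"dx":-0.07,"dy":0.9,"dz":0,"wx":0,"wy":0,"wz":0},{"dx":-0.07,"dy":0.9,"dz":0,"wx":0,"wy":0,"wz":0}]}}

```text
time_s: 12.7
eef_pos: [576.8, -88.3, 255.1]
ee_rot: [0.0, 0.993, 0.116, 0.0]
force: [-0.5, -0.3, 0.0]
grip_width: 0.002
grip_force: 0.0
```

```bash
python3 - <<'E'
from h import *
from scipy.spatial.transform import Rotation as Ro
s=ctrl.sense();c=eyes.capture("wrist");cv2.imwrite("pics/w.png",c["frame"])
M=np.array(c["tool_from_camera"]);w,x,y,z=s["ee_rot"];R=Ro.from_quat([x,y,z,w]).as_matrix();print(s["eef_pos"])
for l in("empty_hole","short_unit"):
  for d in eyes.landmark_of("wrist",l)[:2]:
    p=np.array(d["point"]);print(l,d["p"],(R@(M[:3,:3]@p+M[:3,3])+s["eef_pos"]).round(),(p[:2]/p[2]*c["fx"]+[c["cx"],c["cy"]]).round())
E
```

```text
[576.77446478 -88.30221903 255.05414028]
empty_hole 0.84 [580. -83.  56.] [311. 174.]
short_unit 0.71 [ 736. -278.   -1.] [523.  63.]
short_unit 0.7 [641. -85.   2.] [326. 110.]
```

View pics/w.png

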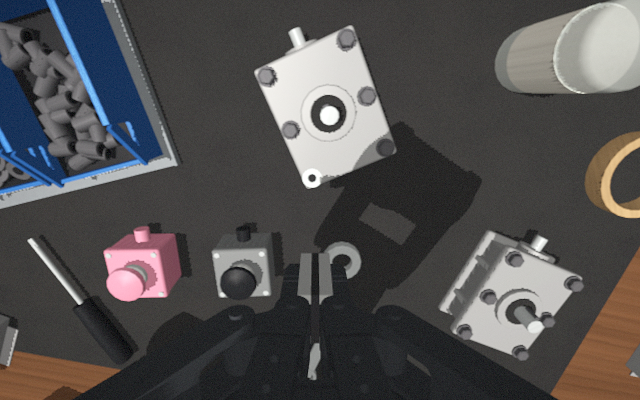

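The wrist view shows the empty hole at (312,178), which agrees with (578,-86). Going down over it.

Emit:
{"op": "step_arm", "data": {"increments": [{"dx":0.05,"dy":-0.08,"dz":1,"wx":0,"wy":0,"wz":0},{"dx":0,"dy":0,"dz":1,"wx":0,"wy":0,"wz":0},{"dx":0,"dy":0,"dz":1,"wx":0,"wy":0,"wz":0},{"dx":0,"dy":0,"dz":1,"wx":0,"wy":0,"wz":0},{"dx":0,"dy":0,"dz":1,"wx":0,"wy":0,"wz":0}]}}

```text
time_s: 13.35
eef_pos: [577.4, -83.9, 129.3]
ee_rot: [-0.0, 0.993, 0.116, 0.0]
force: [1.0, 0.2, -0.4]
grip_width: -0.002
grip_force: 0.0
```

Emit:
{"op": "step_arm", "data": {"increments": [{"dx":0,"dy":0,"dz":0.5,"wx":0,"wy":0,"wz":0},{"dx":0,"dy":0,"dz":0.3,"wx":0,"wy":0,"wz":0},{"dx":0,"dy":0,"dz":0,"wx":0,"wy":0,"wz":0},{"dx":0,"dy":0,"dz":0,"wx":0,"wy":0,"wz":0},{"dx":0,"dy":0,"dz":0,"wx":0,"wy":0,"wz":0}]}}

```text
time_s: 13.85
eef_pos: [578.0, -85.2, 111.1]
ee_rot: [0.0, 0.993, 0.116, 0.001]
force: [0.3, 0.3, 0.0]
grip_width: 0.002
grip_force: 0.0
```

Emit:
{"op": "step_arm", "data": {"increments": [{"dx":0,"dy":0,"dz":0,"wx":0,"wy":0,"wz":0},{"dx":0,"dy":0,"dz":0,"wx":0,"wy":0,"wz":0},{"dx":0,"dy":0,"dz":0,"wx":0,"wy":0,"wz":0},{"dx":0,"dy":0,"dz":0,"wx":0,"wy":0,"wz":0},{"dx":0,"dy":0,"dz":0,"wx":0,"wy":0,"wz":0}]}}

```text
time_s: 14.35
eef_pos: [577.5, -85.1, 110.0]
ee_rot: [-0.0, 0.993, 0.116, 0.0]
force: [0.3, 0.6, 0.1]
grip_width: -0.004
grip_force: 0.0
```

Emit:
{"op": "step_arm", "data": {"increments": [{"dx":0,"dy":0,"dz":0,"wx":0,"wy":0,"wz":0},{"dx":0,"dy":0,"dz":0,"wx":0,"wy":0,"wz":0},{"dx":0,"dy":0,"dz":0,"wx":0,"wy":0,"wz":0},{"dx":0,"dy":0,"dz":0,"wx":0,"wy":0,"wz":0},{"dx":0,"dy":0,"dz":0,"wx":0,"wy":0,"wz":0}]}}

```text
time_s: 14.85
eef_pos: [577.5, -85.1, 110.0]
ee_rot: [0.0, 0.993, 0.116, -0.0]
force: [-0.9, -0.4, -1.1]
grip_width: 0.002
grip_force: 0.0
```

Emit:
{"op": "step_arm", "data": {"increments": [{"dx":0,"dy":0,"dz":0,"wx":0,"wy":0,"wz":0},{"dx":0,"dy":0,"dz":0,"wx":0,"wy":0,"wz":0},{"dx":0,"dy":0,"dz":0,"wx":0,"wy":0,"wz":0},{"dx":0,"dy":0,"dz":0,"wx":0,"wy":0,"wz":0},{"dx":0,"dy":0,"dz":0,"wx":0,"wy":0,"wz":0}]}}

```text
time_s: 15.35
eef_pos: [577.5, -85.1, 110.0]
ee_rot: [-0.0, 0.993, 0.116, -0.0]
force: [-0.1, -0.6, -0.2]
grip_width: -0.003
grip_force: 0.0
```

```bash
python3 - <<'E'
from h import *
c=eyes.capture("wrist");a=c["frame"]
c=eyes.capture("scene");b=c["frame"]
cv2.imwrite("pics/f.png",np.hstack([cv2.resize(a,(400,300)),cv2.resize(b[160:310,250:450],(400,300),interpolation=cv2.INTER_CUBIC)]))
E
```

```text
(no output)
```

View pics/f.png

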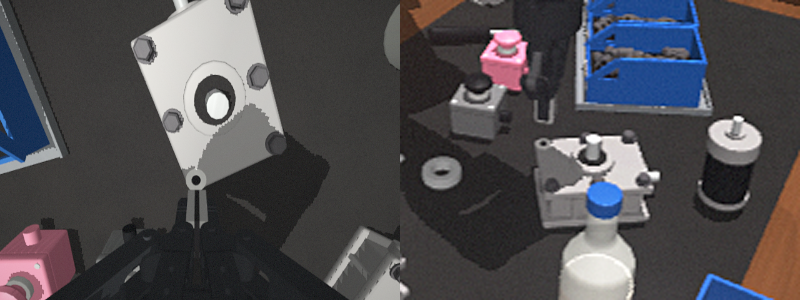

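The fingertips stand just above the empty hole (left panel 196,181) and the button is up. I hold a little longer, then hand in.

Emit:
{"op": "step_arm", "data": {"increments": [{"dx":0,"dy":0,"dz":0,"wx":0,"wy":0,"wz":0},{"dx":0,"dy":0,"dz":0,"wx":0,"wy":0,"wz":0},{"dx":0,"dy":0,"dz":0,"wx":0,"wy":0,"wz":0},{"dx":0,"dy":0,"dz":0,"wx":0,"wy":0,"wz":0},{"dx":0,"dy":0,"dz":0,"wx":0,"wy":0,"wz":0}]}}

```text
time_s: 15.95
eef_pos: [577.5, -85.1, 110.0]
ee_rot: [0.0, 0.993, 0.116, -0.0]
force: [-0.7, -0.0, 0.7]
grip_width: 0.004
grip_force: 0.0
```

```bash
python3 -c "
from h import *
print(finish_job())"
```

```text
the job is handed in; nothing more can be done
None
```

I pressed the black call button, held the fingertips about 2 s over the bolt bin and then over the short unit's empty hole, and handed the job in at about 16 s with the arm still pointing there; no verdict came back.

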